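# Refit the dishwasher's wash arm and snap its hub cap home

### The job

Refit the cleaned dishwasher wash arm: set it level on the upright stud of the black carrier, its hub resting on the carrier's shoulder, and let go of it. Then put the yellow hub cap on top of the stud, open side down, press it straight down until it clicks past the sprung balls and sits flush on the hub, and keep pushing: finish while you are still pressing the cap firmly down. Leave all the other things where they are.

Things in the scene. Friction and masses are not known exactly. Their poses are not given: they have to be found in the camera images.
- carrier: Wash-arm carrier, fixed to the table: black base plate 130 x 130 mm, 12 mm thick; on it a grey column 40 mm in diameter topped by a black shoulder disc 48 mm in diameter, its upper face 60 mm above the table; from the shoulder a white stud rises. Origin: centre of the plate's underside, on the stud's axis; z up.
- shoulder (a point): Centre of the shoulder's upper face, on the stud's axis, 60 mm above the table; z up. The hub of the wash arm rests here. Heights above it: the stud's foot, 32 mm in diameter, to 11 mm; the stud, 24 mm in diameter, to 40 mm; a taper to its top at 52 mm. Four steel balls on springs stick out of the stud at 20 to 36 mm, to a diameter of 32 mm.
- stud_top (a point): Centre of the stud's flat top (14 mm in diameter), 112 mm above the table. The cap's lip meets the balls when the rim is 16 mm above the hub; pushing past takes about 5 to 12 N (to 20 N if off-centre), then the force falls away and the cap snaps down: home when its rim lands on the hub's top, 78 mm above the table. Then 1 mm of play; it comes off only at about 12 N.
- wash_arm: Loose wash arm, 230 mm long, about 0.22 kg, flat on the table, right way up. Round dark steel hub 52 mm in diameter and 18 mm high with a through hole 36 mm in diameter; two blue bars 24 mm wide and 14 mm high run out along +x and -x, undersides level with the hub's. Origin: centre of the hub's underside, z up; it belongs at the shoulder point, bars in any heading.
- cap: Loose yellow plastic hub cap, about 50 g, standing on the table open side down: a cylinder 46 mm in diameter and 45 mm high, flat top with a grey disc. Hollow inside, 35 mm in diameter and 37 mm deep; at the lower rim an inward lip, 3 mm high, leaves an opening of 26 mm. Origin: centre of the lower rim; z up.
- tumbler: Bystander: green glass tumbler, 68 mm wide, 100 mm high. Leave alone. Origin: centre of its underside.
- detergent: Bystander: orange detergent bottle with a white cap, 64 mm in diameter, 190 mm high. Leave alone. Origin: centre of its underside.
- bowl: Bystander: blue and white ceramic bowl, 100 mm wide, 50 mm high. Leave alone. Origin: centre of its underside.
- brush: Bystander: green dish brush lying on the table along its x axis. Leave alone. Origin: under its middle.
- mug: Bystander: white mug, 76 mm wide, 85 mm high, handle at its +y side. Leave alone. Origin: centre of its underside.
- drain_plug: Bystander: black rubber drain plug, 48 mm wide, 26 mm high. Leave alone. Origin: centre of its underside.
Mind the look-alikes: they are no part of the job. Several things look just like the cap: the one meant starts farthest from the robot's base. There is more than one size of the carrier; the one meant has the size given above.

How it is judged:
By the outcome, as a careful person would: the job done as asked, in the order asked, and still so for the second after the job is handed in, while the arm keeps its last pose, push and grip.
It also fails if it takes over 72 s, if anything falls off the work surface, if the arm or the gripper's body presses on something with over 40 N, if the wrist force passes 120 N, or if a joint passes its speed limit or range.

### The arm

A 6-joint arm with a two-finger parallel gripper is mounted at the origin on the work surface. World frame = base frame: x ahead of the robot, y to its left, z up, the work surface at z = 0. Lengths are in m, angles in rad, forces in N, time in s.
With the tool pointing down it reaches from about 0.425 to 0.925 m from the base axis. Payload 12.5 kg.
Tool frame: the origin (TCP) lies at the very end of the fingers, on their centre line; the grasp point (between the pads) lies 19 mm behind it (manip.grasp_offset is the distance from the TCP to the grasp point, in m); y points along the fingers, z is the direction in which the jaws open and shut, and the axes are right-handed (so a half turn about y gives the same grasp; the last joint's range is limited). The gripper opens to 85 mm and grips with 20 to 120 N. Pads are 22 mm wide; open, the fingers measure 114 mm over their backs; the gripper's body (76 mm by 85 mm) begins 54 mm behind the grasp point. The pads swing forward as they close: fully open they stand 13 mm farther back than shut.
Start: joints at [-1.272, 0.491, 1.559, -0, 1.092, -0.106], TCP at [0.246, -0.574, 0.196] pointing down, gripper open.
Joint ranges: [-3.1, 3.1], [-0.84, 2.19], [0.05, 2.79], [-1.13, 4.28], [0.06, 2.93], [-2.69, 2.69]. Speed limits (rad/s): [2.22, 2.22, 2.79, 3.14, 3.14, 3.14].

### API

Orientations are given as a unit quaternion [w, x, y, z].
In Python, from rig import manip, viewer gives the robot as it stands. The module is installed in compiled form; this text tells all that it offers.
- The arm moves only by the tool apply_moves, never from a script. Its arguments are lists of equal length, an entry for each row: "translation": the shift along the world's x, y, z in m, a list of three; "dr": the turn, a rotation vector about the world's x, y, z in degrees, a list of three; "fingers": the opening, from 0 (shut) to 1 (fully open). In form: {"translation": [[tx, ty, tz], ...], "dr": [[wx, wy, wz], ...], "fingers": [fingers, ...]}. A call has 1 to 10 rows; each row shifts and turns the commanded pose from where the row before left it; what a row does not reach is not made up. A row lasts 1/8 s, in which the tool goes at most 62.5 mm and 10.7 degrees, less where a joint would pass 70% of its speed; a pose out of reach is approached as far as the arm can. A call with a gripper value outside its range is refused whole. The fingers move at their own pace and stop on an object; "newtons" is the grip in N (left out, the last holds). Time passes only in rows, so rows that do not move let the fingers close. It gives the time, the measured TCP pose, the force and the opening at its end, in the units of the state.
- manip.observe(): the state, without advancing time (a new reading comes with each control period).
- viewer.snapshot(name): name is "side" or "top" or "wrist"; returns (picture, depth): 420x560x3 uint8, blue, green, red; 420x560 float32, m along the optical axis (not along the pixel's ray), 0 where there is no reading.
- viewer.get_calibration(name): a dict with "fov_y" (degrees; the focal length in pixels is half the picture's height over the tangent of half this angle, whatever the lens; pixels are square), "cx", "cy" (the principal point, pixels), "cam_to_world" (4x4, takes a point from camera to world coordinates). Camera axes: x right, y down, z forward; pixel columns grow to the right and rows downward; lengths in m; the calibration is good to about 2 mm. A picture is of the moment at which its call begins: read the wrist's pose just before it. get_calibration takes no time and is no camera call; for the wrist camera it gives the pose at the moment of the call.
- manip.sign_off(): hands the job in, once; it reports no verdict.
The state is a dict: "clock": time; "joint_pos": joint angles; "joint_vel": joint speeds; "joint_efforts": joint torques, N m; "tool_pos": TCP position; "tool_rot": TCP orientation; "contact_force": force on the tool from outside, world axes, zero at the start; "torque": the same for the moment, N m; "grip_width": opening from 0.0 (shut) to 1.0 (fully open).
Only numpy, scipy, OpenCV 4.12 (cv2) and the standard library are available. Lean on these libraries where they do the work, as an engineer would, in place of code of your own. Each camera call takes 0.05 s, during which the arm holds its last target. There are 200 camera calls.

## Working session

There is one attempt and no reset: what is moved stays moved. The work goes in short steps, Python scripts to look and compute and a tool call to move; the robot and the scene stay as the last step left them, time stands still between calls to the robot, and variables do not carry over. Pictures are saved under pics/ and viewed, about 8 in all and at most 12, crops included, and the job is handed in when it is done.

Besides the shell and the picture viewer there is one more tool, called after ">>>" in YAML: its name, and indented under it one key for each argument. apply_moves: Moves the arm, as the interface text tells. Its arguments: {"type":"object","properties":{"translation":{"type":"array","items":{"type":"array","items":{"type":"number"}}},"dr":{"type":"array","items":{"type":"array","items":{"type":"number"}}},"fingers":{"type":"array","items":{"type":"number"}},"newtons":{"type":"number"}},"required":["translation","dr","fingers"]}

```bash
mkdir -p pics; cat > h.py <<'E'
import numpy as np, cv2
from rig import manip, viewer
def shot(n,tag):
    c=viewer.get_calibration(n); im,d=viewer.snapshot(n)
    cv2.imwrite(f'pics/{tag}.png',im); np.savez(f'pics/{tag}.npz',im=im,d=d,T=c['cam_to_world'],f=210/np.tan(np.radians(c['fov_y'])/2),c=[c['cx'],c['cy']])
    return load(tag)
def load(tag):
    z=np.load(f'pics/{tag}.npz'); d=z['d'];f=float(z['f']);cx,cy=z['c'];T=z['T']
    v,u=np.mgrid[:d.shape[0],:d.shape[1]]
    P=np.stack([(u-cx)/f*d,(v-cy)/f*d,d],-1)@T[:3,:3].T+T[:3,3]
    P[d==0]=np.nan
    return z['im'],d,P,T,f,(cx,cy)
E
python3 - <<'E'
from h import *
s=manip.observe(); print(s['clock'],s['tool_pos'],s['tool_rot'],s['contact_force'],s['grip_width'],manip.grasp_offset)
for n in ('top','side'):
    r=shot(n,n+'0'); print(n,r[3].round(3).tolist(),r[4],r[5])
a=cv2.imread('pics/top0.png');
E
```

```text
0.0 [ 0.24609553 -0.57420812  0.19501299] [ 0.14211027 -0.14219593  0.69307128 -0.69226959] [-0.30912975  0.12976085  0.73251509] 0.9987717566606406 0.0187
top [[-0.001, -0.992, 0.129, 0.357], [-1.0, 0.0, -0.005, -0.013], [0.005, -0.129, -0.992, 1.182], [0.0, 0.0, 0.0, 1.0]] 439.64895488925544 (np.float64(280.614161226436), np.float64(211.91248322426515))
side [[0.991, -0.103, 0.088, 0.37], [-0.134, -0.68, 0.721, -1.109], [-0.014, -0.726, -0.688, 1.164], [0.0, 0.0, 0.0, 1.0]] 488.06980267749765 (np.float64(287.51854967474145), np.float64(206.99402899188652))
```

View pics/top0.png

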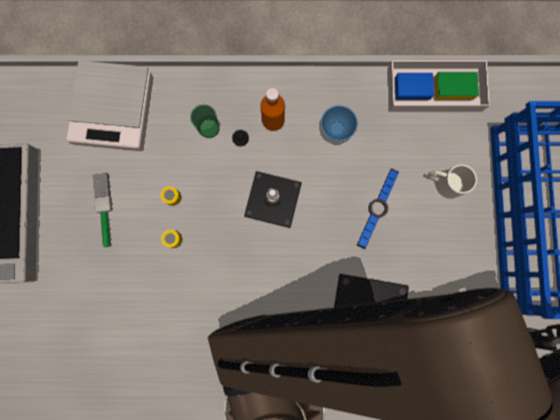

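View pics/side0.png

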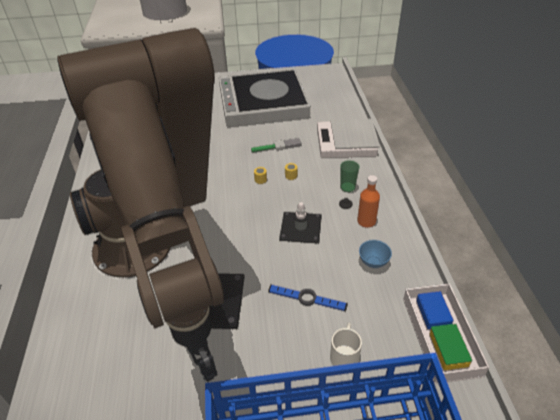

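The top view shows the wash arm hub at (377,208). Two caps are at (171,195) and (171,239). There is one carrier at (273,198) and a second at about (372,290), half hidden by the arm. The side view shows the same carriers at (301,227) and (228,300).

```bash
python3 - <<'E'
from h import *
im,d,P,T,f,c=load('top0')
def fit(name,u,v,r,zlo,zhi):
    w=P[v-r:v+r,u-r:u+r].reshape(-1,3); m=(w[:,2]>zlo)&(w[:,2]<zhi); q=w[m]
    (x,y),(a,b),ang=cv2.minAreaRect((q[:,:2]*1000).astype(np.float32))
    print(name,'n',m.sum(),'mean',q.mean(0).round(4),'rect',round(x,1),round(y,1),'size',round(a,1),round(b,1),'ang',round(ang,1),'zmax',np.nanmax(w[:,2]).round(4))
fit('capA',171,195,16,.03,.07); fit('capB',171,239,16,.03,.07)
fit('plate1',273,198,34,.006,.02); fit('stud1',273,198,20,.07,.16);fit('should1',273,198,20,.045,.07)
fit('arm',377,208,45,.008,.03); fit('hub',377,208,14,.0155,.03); 
for n,a in (('top0',P),('side0',load('side0')[2])):
  q=a.reshape(-1,3); m=(abs(q[:,0]-.68)<.5)&(q[:,2]>.005)&(q[:,2]<.3)
for n,(u,v) in dict(tumbler=(205,120),bottle=(273,108),bowl=(339,124),plug=(240,138),mug=(460,180),brush=(103,210),plate2=(372,285)).items(): print(n,P[v,u].round(3))
im2,d2,Q,*_=load('side0'); print('side plate2',Q[300,228].round(3),Q[322,235].round(3),Q[276,240].round(3),'carrier1',Q[227,290].round(3))
E
```

```text
capA n 267 mean [0.5522 0.2722 0.0441] rect 553.0 272.9 size 46.8 44.1 ang 44.6 zmax 0.0513
capB n 274 mean [0.4386 0.2665 0.0441] rect 438.7 267.7 size 45.9 45.0 ang 36.2 zmax 0.0517
plate1 n 2008 mean [0.5453 0.0024 0.0119] rect 552.6 9.4 size 183.1 152.8 ang 82.9 zmax 0.1148
stud1 n 123 mean [0.5443 0.0023 0.098 ] rect 545.7 3.0 size 31.1 27.1 ang 77.9 zmax 0.1148
should1 n 145 mean [0.5431 0.0024 0.0605] rect 546.7 3.1 size 46.7 45.3 ang 89.8 zmax 0.1148
arm n 772 mean [ 0.5205 -0.2798  0.0148] rect 526.5 -290.6 size 220.2 149.0 ang 3.7 zmax 0.0242
hub n 156 mean [ 0.5216 -0.2811  0.0183] rect 521.1 -280.0 size 48.9 76.4 ang 85.5 zmax 0.0242
tumbler [0.768 0.19  0.005]
bottle [ 0.752 -0.     0.139]
bowl [ 0.757 -0.182  0.006]
plug [0.71  0.09  0.027]
mug [ 0.599 -0.511  0.001]
brush [0.515 0.454 0.019]
plate2 [ 0.316 -0.258  0.017]
side plate2 [ 0.297 -0.266  0.019] [ 0.313 -0.337  0.013] [ 0.337 -0.181  0.015] carrier1 [0.513 0.004 0.01 ]
```

```bash
python3 - <<'E'
from h import *
im,d,P,T,f,c=load('top0')
a=cv2.resize(im[155:255,225:325],None,fx=4,fy=4,interpolation=cv2.INTER_CUBIC)
b=cv2.resize(im[170:270,130:230],None,fx=4,fy=4,interpolation=cv2.INTER_CUBIC)
cv2.imwrite('pics/crop1.png',np.hstack([a,b]))
def rect(mask,P):
    m=cv2.morphologyEx(mask.astype(np.uint8),cv2.MORPH_OPEN,np.ones((3,3)));n,l,s,_=cv2.connectedComponentsWithStats(m); k=1+np.argmax(s[1:,4]); q=P[l==k]; q=q[~np.isnan(q[:,0])]
    return cv2.minAreaRect((q[:,:2]*1000).astype(np.float32)),len(q)
w=np.s_[155:255,225:325]
print('plate1',rect((im[w].max(-1)<70)&(P[w][...,2]<.03),P[w]))
w=np.s_[155:260,345:410]; I=im[w].astype(int)
print('armrect',rect(((I[...,0]-I[...,2]>50)|(I.max(-1)<100)|(P[w][...,2]>.010)),P[w]))
print('blue', rect((I[...,0]-I[...,2]>50),P[w]))
im,d,P,*_=load('side0'); w=np.s_[260:340,150:260]
print('plate2 side',rect((im[w].max(-1)<60)&(P[w][...,2]<.03)&(P[w][...,2]>.005),P[w]))
w=np.s_[205:250,270:330]
print('plate1 side',rect((im[w].max(-1)<60)&(P[w][...,2]<.03)&(P[w][...,2]>.005),P[w]))
E
```

```text
plate1 (((545.65283203125, 2.6408920288085938), (126.06840515136719, 126.1737289428711), 75.80732727050781), 1832)
armrect (((521.3414306640625, -280.1829528808594), (49.89054489135742, 229.8125762939453), 72.01908111572266), 781)
blue (((459.5833740234375, -252.88507080078125), (25.086421966552734, 88.66854858398438), 63.031166076660156), 280)
plate2 side (((290.4927062988281, -259.01824951171875), (186.17750549316406, 86.29581451416016), 80.22183227539062), 1270)
plate1 side (((547.0148315429688, -1.9886474609375), (124.0820541381836, 123.07070922851562), 74.72048950195312), 746)
```

View pics/crop1.png

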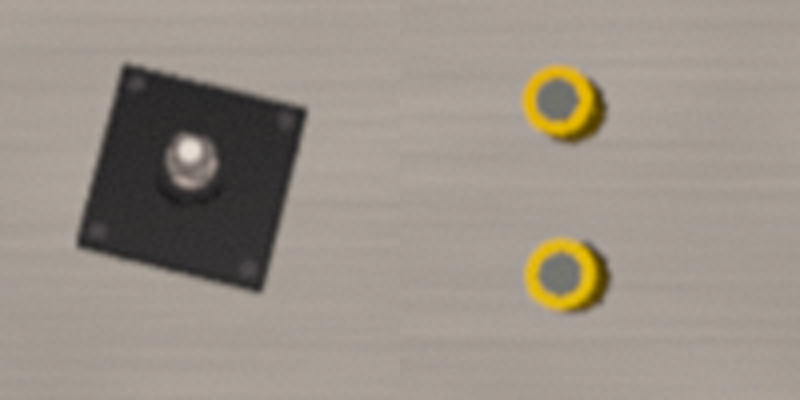

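```bash
python3 - <<'E'
from h import *
from scipy.spatial.transform import Rotation as R
s=manip.observe(); q=s['tool_rot']; M=R.from_quat([q[1],q[2],q[3],q[0]]).as_matrix(); print(M.round(3)); print('jaw heading',np.degrees(np.arctan2(M[1,2],M[0,2])))
C=viewer.get_calibration('wrist')['cam_to_world'].round(3); print(C)
E
```

```text
[[-0.919 -0.     0.394]
 [-0.394  0.001 -0.919]
 [-0.    -1.    -0.001]]
jaw heading -66.80722037791344
[[ 0.393 -0.885 -0.249  0.309]
 [-0.919 -0.379 -0.105 -0.548]
 [-0.001  0.27  -0.963  0.373]
 [ 0.     0.     0.     1.   ]]
```

>>> apply_moves:
  translation:
    - [0,0,0.03]
    - [0.02,0.022,0]
    - [0.02,0.022,0]
    - [0.02,0.022,0]
    - [0.02,0.022,0]
    - [0.02,0.022,0]
    - [0.02,0.022,0]
    - [0.02,0.022,0]
    - [0.02,0.022,0]
    - [0.02,0.022,0]
  dr:
    - [0,0,9]
    - [0,0,9]
    - [0,0,9]
    - [0,0,9]
    - [0,0,9]
    - [0,0,9]
    - [0,0,9]
    - [0,0,9]
    - [0,0,9]
    - [0,0,9]
  fingers: [1,1,1,1,1,1,1,1,1,1]
  newtons: 60

```text
clock: 1.35
tool_pos: [0.4267, -0.3756, 0.2254]
tool_rot: [0.591, -0.591, 0.388, -0.388]
contact_force: [0.8, 0.8, 0.6]
grip_width: 1.001
```

>>> apply_moves:
  translation:
    - [0.02,0.022,0]
    - [0.02,0.022,0]
    - [0.02,0.022,0]
    - [0.02,0.02,0]
    - [0.015,0.01,0]
    - [0,0,0]
  dr:
    - [0,0,9]
    - [0,0,9]
    - [0,0,9]
    - [0,0,9]
    - [0,0,7]
    - [0,0,0]
  fingers: [1,1,1,1,1,1]

```text
clock: 2.1
tool_pos: [0.5216, -0.2798, 0.2252]
tool_rot: [0.692, -0.692, 0.146, -0.145]
contact_force: [0.1, -1.0, -0.4]
grip_width: 0.996
```

```bash
python3 - <<'E'
from h import *
s=manip.observe(); print(s['clock'],s['tool_pos'],s['joint_pos'].round(2) if hasattr(s['joint_pos'],'round') else s['joint_pos'])
im,d,P,*_=shot('wrist','w1')
E
```

```text
2.1 [ 0.52160742 -0.27979682  0.22520478] [-0.6   0.42  1.6   0.    1.12 -1.76]
```

View pics/w1.png

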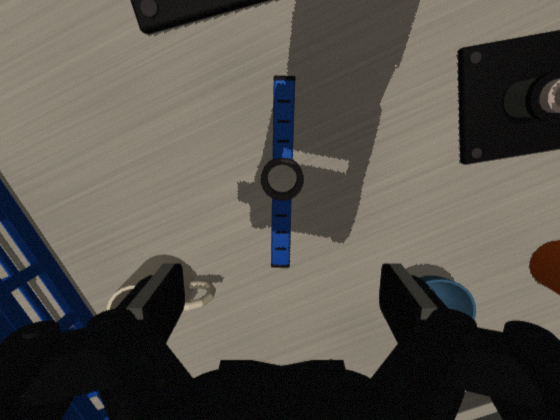

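The wrist view shows the wash arm, with the hub ring centred at (282,179) and bar ends at (285,78) and (281,266). The carrier's stud is at the right edge.

```bash
cat >> h.py <<'E'
from scipy.optimize import least_squares
def circ(q,r=None):
    q=q[:,:2]; x0=[*np.median(q,0),.02]
    return least_squares(lambda p:np.hypot(q[:,0]-p[0],q[:,1]-p[1])-p[2],x0,loss='soft_l1',f_scale=.001).x
def ray(u,v,z,T,f,c):
    w=T[:3,:3]@np.array([(u-c[0])/f,(v-c[1])/f,1]); return T[:3,3]+w*(z-T[2,3])/w[2]
E
python3 - <<'E'
from h import *
im,d,P,T,f,c=load('w1')
w=np.s_[150:208,255:312]; Q=P[w]; g=im[w]
print('table z',np.nanmedian(P[100:140,320:340,2]) , 'bar z',np.nanmedian(P[100:140,282:287,2]))
m=(Q[...,2]>.0160)
q=Q[m]; print('hub top pts',len(q),q[:,2].mean(),'minrect',cv2.minAreaRect((q[:,:2]*1000).astype(np.float32)))
# outer ring and hole edges by dark mask projected to z=.018
dark=((g.max(-1)<60)).astype(np.uint8)
cs,hi=cv2.findContours(dark,cv2.RETR_CCOMP,cv2.CHAIN_APPROX_NONE)
for k,h in zip(cs,hi[0]):
    if len(k)<40: continue
    k=k[:,0]+[255,150]; pts=np.array([ray(u,v,.018,T,f,c) for u,v in k]); print('hole' if h[3]>=0 else 'outer',len(k),circ(pts).round(4))
w=np.s_[60:285,255:312]; I=im[w].astype(int); m=(I[...,0]-I[...,2]>40)&(P[w][...,2]<.03); q=P[w][m]; q=q[~np.isnan(q[:,0])]
vx,vy,x,y=cv2.fitLine(q[:,:2].astype(np.float32),cv2.DIST_HUBER,0,.01,.01).ravel(); print('bar heading',np.degrees(np.arctan2(vy,vx)),'line pt',x,y,len(q))
for p in [(285,78),(281,266)]: print(ray(*p,.014,T,f,c).round(4))
print('gripper jaw', manip.observe()['tool_pos'])
E
```

```text
table z -9.699029227078215e-05 bar z 0.014024594570793608
hub top pts 730 0.017731193583678907 minrect ((522.2656860351562, -280.4295959472656), (50.58814239501953, 51.148075103759766), 5.632820129394531)
outer 159 [ 0.5219 -0.2803  0.026 ]
hole 79 [ 0.5205 -0.2795  0.0167]
bar heading -25.065224 line pt 0.5135052 -0.27614456 2482
[ 0.4205 -0.2314  0.014 ]
[ 0.6256 -0.3267  0.014 ]
gripper jaw [ 0.52101816 -0.2803395   0.22527418]
```

>>> apply_moves:
  translation:
    - [0.0005,-0.0003,-0.04]
    - [0,0,-0.04]
    - [0,0,-0.04]
    - [0,0,-0.04]
    - [0,0,-0.03]
    - [0,0,-0.02]
    - [0,0,-0.011]
    - [0,0,0]
    - [0,0,0]
  dr:
    - [0,0,-1.2]
    - [0,0,0]
    - [0,0,0]
    - [0,0,0]
    - [0,0,0]
    - [0,0,0]
    - [0,0,0]
    - [0,0,0]
    - [0,0,0]
  fingers: [1,1,1,1,1,1,1,1,0.8]

```text
clock: 3.28
tool_pos: [0.5219, -0.2812, 0.0054]
tool_rot: [-0.69, 0.69, -0.153, 0.154]
contact_force: [0.1, 0.5, -0.5]
grip_width: 0.816
```

>>> apply_moves:
  translation:
    - [0,0,0]
    - [0,0,0]
    - [0,0,0]
    - [0,0,0]
    - [0,0,0]
    - [0,0,0]
    - [0,0,0]
    - [0,0,0]
  dr:
    - [0,0,0]
    - [0,0,0]
    - [0,0,0]
    - [0,0,0]
    - [0,0,0]
    - [0,0,0]
    - [0,0,0]
    - [0,0,0]
  fingers: [0.4,0.4,0.4,0.4,0.4,0.4,0.4,0.4]

```text
clock: 4.28
tool_pos: [0.5217, -0.2808, 0.0046]
tool_rot: [0.69, -0.69, 0.153, -0.153]
contact_force: [0.1, -0.9, -0.1]
grip_width: 0.398
```

```bash
python3 - <<'E'
from h import *
shot('wrist','w2')
E
```

```text
(no output)
```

View pics/w2.png

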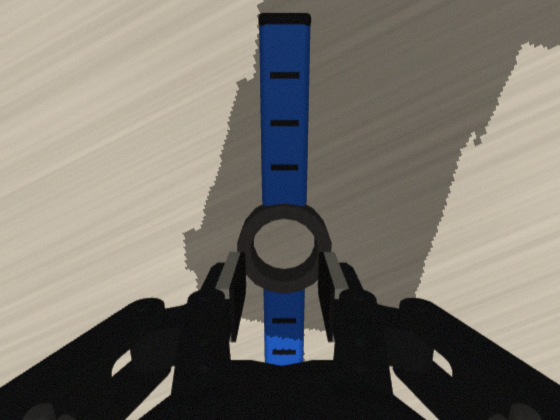

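```bash
python3 - <<'E'
from h import *
im,d,P,T,f,c=load('w2')
s=manip.observe(); t=s['tool_pos']; print(s['grip_width'])
inv=np.linalg.inv(T)
def pr(p): q=inv[:3,:3]@p+inv[:3,3]; return (q[0]/q[2]*f+c[0],q[1]/q[2]*f+c[1])
print('tcp px',pr(t)); 
for u,v in [(284,215),(265,225),(305,225),(284,275),(244,240),(225,265),(232,265),(238,280),(236,310),(240,262),(333,265),(341,275),(330,290),(330,320),(284,315)]: 
    x=P[v,u]-t; j=np.array([.4226,.9063,0]); print((u,v),'along bar',round(x@[.9063,-.4226,0]*1000,1),'jaw',round(x@j*1000,1),'z',round(P[v,u,2]*1000,1))
E
```

```text
0.40187458996469133
tcp px (np.float64(282.38797720179866), np.float64(242.11578489319803))
(284, 215) along bar -20.4 jaw 0.8 z 18.5
(265, 225) along bar -9.0 jaw -10.1 z 0.3
(305, 225) along bar -14.6 jaw 11.9 z 17.4
(284, 275) along bar 18.5 jaw 0.9 z 9.3
(244, 240) along bar -6.6 jaw -20.4 z 18.6
(225, 265) along bar -11.1 jaw -23.7 z 59.2
(232, 265) along bar -11.0 jaw -20.8 z 59.1
(238, 280) along bar -7.4 jaw -17.7 z 65.2
(236, 310) along bar 0.5 jaw -17.6 z 73.9
(240, 262) along bar -10.9 jaw -17.9 z 55.8
(333, 265) along bar -10.9 jaw 20.6 z 58.9
(341, 275) along bar -11.4 jaw 22.1 z 68.9
(330, 290) along bar -10.7 jaw 16.5 z 79.0
(330, 320) along bar 1.7 jaw 17.0 z 78.5
(284, 315) along bar 42.0 jaw 0.9 z 13.8
```

```bash
python3 - <<'E'
from h import *
im,d,P,T,f,c=load('w2')
t=np.array([.5217,-.2808,.0046]); X=P-t
A=X@np.array([.9063,-.4226,0])*1000; J=X@np.array([.4226,.9063,0])*1000; Z=P[...,2]*1000
for lab,m in (('L',(J<-12)&(J>-45)),('R',(J>12)&(J<45))):
    m=m&(Z>22)&(abs(A)<25)
    h,_=np.histogram(Z[m],bins=np.arange(20,140,5)); print(lab,h)
print('cam z',T[2,3])
for v in range(245,275,3): print(v,[(int(A[v,u]),int(J[v,u]),int(Z[v,u])) if Z[v,u]==Z[v,u] else None for u in (228,232,236,240,244,248)])
print('tip z at 5mm row?')
E
```

```text
L [   0    0    0    0   49  145  191  226  257  277  244  512  292  630
 1096 2361  700 1035 1048  757  923 1150  678]
R [   0    0    0    0   45  140  201  229  247  279  243  518  279  639
 1094 2526  820 1132 1658  884  826 1076  596]
cam z 0.18275061835092113
245 [(3, -32, 0), (4, -30, -1), (3, -27, 0), (-3, -22, 18), (-3, -20, 17), (-3, -18, 17)]
248 [(5, -32, 0), (5, -30, 0), (5, -27, 0), (-1, -22, 18), (-1, -20, 18), (-1, -18, 17)]
251 [(7, -32, 0), (7, -30, 0), (7, -27, 0), (0, -22, 17), (0, -20, 17), (0, -18, 17)]
254 [(9, -32, 0), (-11, -22, 48), (-10, -20, 46), (-11, -18, 47), (-8, -17, 42), (1, -18, 18)]
257 [(-11, -23, 51), (-10, -22, 49), (-11, -20, 51), (-10, -18, 49), (-8, -17, 44), (3, -18, 18)]
260 [(-11, -23, 54), (-11, -21, 54), (-10, -19, 53), (-11, -18, 54), (-6, -17, 44), (4, -18, 18)]
263 [(-10, -22, 56), (-10, -21, 56), (-10, -19, 57), (-10, -17, 56), (-5, -17, 44), (7, -18, 17)]
266 [(-10, -22, 59), (-10, -20, 59), (-11, -19, 60), (-10, -17, 57), (-4, -17, 45), (8, -18, 17)]
269 [(-10, -21, 62), (-11, -20, 63), (-10, -18, 62), (-8, -17, 58), (-2, -17, 45), (10, -18, 18)]
272 [(-10, -21, 64), (-11, -19, 65), (-11, -18, 66), (-7, -17, 59), (-1, -17, 45), (12, -18, 17)]
tip z at 5mm row?
```

The pads closed above the hub. Depth puts the finger ends at z ≈ 44 mm while the reported TCP is at 5 mm, so the fingers really end about 40 mm behind it. I'll reopen, go lower and recheck with depth.

>>> apply_moves:
  translation:
    - [0,0,0]
    - [0,0,0]
    - [0,0,0]
    - [0,0,0]
    - [0,0,0]
    - [0,0,-0.01]
    - [0,0,-0.01]
    - [0,0,-0.005]
    - [0,0,0]
  dr:
    - [0,0,0]
    - [0,0,0]
    - [0,0,0]
    - [0,0,0]
    - [0,0,0]
    - [0,0,0]
    - [0,0,0]
    - [0,0,0]
    - [0,0,0]
  fingers: [0.8,0.8,0.8,0.8,0.8,0.8,0.8,0.8,0.8]

```text
clock: 5.45
tool_pos: [0.5214, -0.2806, -0.021]
tool_rot: [0.691, -0.69, 0.153, -0.153]
contact_force: [-0.2, 0.8, -0.3]
grip_width: 0.802
```

```bash
cat > tips.py <<'E'
from h import *
import sys
from scipy.spatial.transform import Rotation as R
s=manip.observe(); t=s['tool_pos']; q=s['tool_rot']; M=R.from_quat([q[1],q[2],q[3],q[0]]).as_matrix()
print('clk',round(s['clock'],2),'tcp',t.round(4),'F',np.round(s['contact_force'],1),'g',round(s['grip_width'],3))
im,d,P,T,f,c=shot('wrist',sys.argv[1])
X=(P-t)@M*1000; zmin=float(sys.argv[2])
for lab,sg in (('-',-1),('+',1)):
    J=sg*X[...,2]; m=(J>10)&(J<60)&(P[...,2]*1000>zmin)&(abs(X[...,0])<14)&(X[...,1]<60)
    y=X[...,1][m]; k=np.percentile(y,99.5); e=m&(X[...,1]>k-3)
    print(lab,'tip y(tool)',k.round(1),'world z',np.nanmin(P[...,2][m])*1000,'inner',J[e].min().round(1),'outer',J[e].max().round(1))
E
python3 tips.py w3 22
```

```text
clk 5.45 tcp [ 0.5214 -0.2806 -0.021 ] F [-0.2  0.8 -0.3] g 0.802
- tip y(tool) -46.2 world z 22.068164773323932 inner 34.4 outer 46.6
+ tip y(tool) -46.5 world z 22.099736017295452 inner 33.1 outer 45.0
```

>>> apply_moves:
  translation:
    - [0,0,-0.009]
    - [0,0,-0.009]
    - [0,0,0]
    - [0,0,0]
    - [0,0,0]
    - [0,0,0]
    - [0,0,0]
    - [0,0,0]
    - [0,0,0]
    - [0,0,0]
  dr:
    - [0,0,0]
    - [0,0,0]
    - [0,0,0]
    - [0,0,0]
    - [0,0,0]
    - [0,0,0]
    - [0,0,0]
    - [0,0,0]
    - [0,0,0]
    - [0,0,0]
  fingers: [0.8,0.8,0.8,0.7,0.5,0.4,0.4,0.4,0.4,0.4]

```text
clock: 6.75
tool_pos: [0.5219, -0.2809, -0.0378]
tool_rot: [-0.69, 0.69, -0.153, 0.153]
contact_force: [-0.2, 1.1, 6.6]
grip_width: 0.589
```

>>> apply_moves:
  translation:
    - [0,0,0]
    - [0,0,0.02]
    - [0,0,0.04]
    - [0,0,0.04]
    - [0,0,0.04]
    - [0,0,0.02]
    - [0,0,0]
  dr:
    - [0,0,0]
    - [0,0,0]
    - [0,0,0]
    - [0,0,0]
    - [0,0,0]
    - [0,0,0]
    - [0,0,0]
  fingers: [0.4,0.4,0.4,0.4,0.4,0.4,0.4]

```text
clock: 7.62
tool_pos: [0.522, -0.2811, 0.1227]
tool_rot: [-0.69, 0.691, -0.152, 0.154]
contact_force: [-0.7, -0.8, -2.4]
grip_width: 0.591
```

```bash
python3 tips.py w4 22
```

```text
clk 7.62 tcp [ 0.522  -0.2811  0.1227] F [-0.7 -0.8 -2.4] g 0.591
- tip y(tool) -42.4 world z 161.4307191572696 inner 11.4 outer 37.9
+ tip y(tool) -42.6 world z 161.2666646831386 inner 10.7 outer 36.7
```

View pics/w4.png

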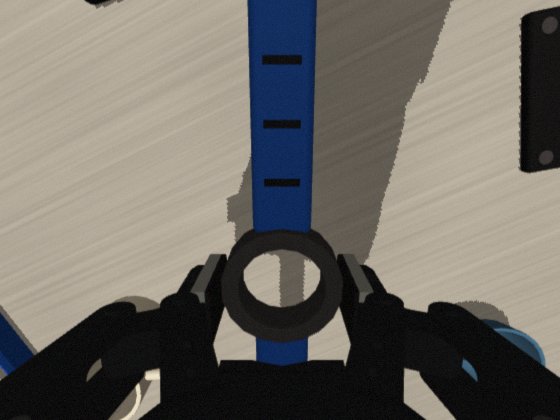

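>>> apply_moves:
  translation:
    - [0.004,0.02,0]
    - [0.008,0.037,0]
    - [0.008,0.037,0]
    - [0.008,0.037,0]
    - [0.008,0.037,0]
    - [0,0,0]
    - [0,0,0]
  dr:
    - [0,0,0]
    - [0,0,0]
    - [0,0,0]
    - [0,0,0]
    - [0,0,0]
    - [0,0,0]
    - [0,0,0]
  fingers: [0.4,0.4,0.4,0.4,0.4,0.4,0.4]

```text
clock: 8.55
tool_pos: [0.5573, -0.1123, 0.1208]
tool_rot: [0.69, -0.69, 0.153, -0.152]
contact_force: [0.5, 0.4, -1.3]
grip_width: 0.59
```

```bash
cat > hub.py <<'E'
from h import *
import sys
from scipy.spatial.transform import Rotation as R
def hub(tag,t,M):
    im,d,P,T,f,c=load(tag); X=(P-t)@M*1000   # tool: x along bars, y down, z jaw
    top=(abs(X[...,1]+56)<8)&(np.hypot(X[...,0],X[...,2])<40)
    zt=P[...,2]*1000
    # hub top / bar top plane
    dark=im.max(-1)<90
    blue=(im[...,0].astype(int)-im[...,2]>40)&(np.hypot(X[...,0],X[...,2])<115)&(abs(X[...,2])<14)&(abs(X[...,1]+52)<12)
    q=P[blue]; A=np.c_[(q-t)@M[:,0],(q-t)@M[:,2],np.ones(len(q))]; k=np.linalg.lstsq(A,q[:,2],rcond=None)[0]
    print('bar top: slope along bar deg',np.degrees(k[0]).round(2),'z at centre',(k[2]*1000).round(1),'n',len(q),'range x',((q-t)@M[:,0]).min().round(3),((q-t)@M[:,0]).max().round(3))
    zt0=k[2]+.004
    m=(abs(P[...,2]-zt0)<.0022)&(np.hypot(X[...,0],X[...,2])<32)&~blue
    q=P[m]; print('hub top n',len(q),'z',q[:,2].mean().round(4))
    # hole & outer edges: contours of mask -> ray to top plane
    cs,hi=cv2.findContours(cv2.morphologyEx(m.astype(np.uint8),cv2.MORPH_CLOSE,np.ones((3,3))),cv2.RETR_CCOMP,cv2.CHAIN_APPROX_NONE)
    for kk,h in zip(cs,hi[0]):
        if len(kk)<60: continue
        pts=np.array([ray(u,v,zt0,T,f,c) for u,v in kk[:,0]]); cc=circ(pts); print('hole' if h[3]>=0 else 'outer',len(kk),cc.round(4),'rel tcp',(cc[:2]-t[:2]).round(4))
s=manip.observe(); t=s['tool_pos']; q=s['tool_rot']; M=R.from_quat([q[1],q[2],q[3],q[0]]).as_matrix()
print('tcp',t.round(4),'F',np.round(s['contact_force'],1),'g',round(s['grip_width'],3))
shot('wrist',sys.argv[1]); hub(sys.argv[1],t,M)
E
python3 hub.py w5
```

```text
tcp [ 0.5573 -0.1123  0.1208] F [ 0.5  0.4 -1.3] g 0.59
bar top: slope along bar deg -0.04 z at centre 172.4 n 14700 range x -0.108 0.041
hub top n 5929 z 0.1763
outer 448 [ 0.5566 -0.1125  0.0258] rel tcp [-0.0007 -0.0002]
hole 239 [ 0.5563 -0.1124  0.0176] rel tcp [-0.001  -0.0001]
```

View pics/w5.png

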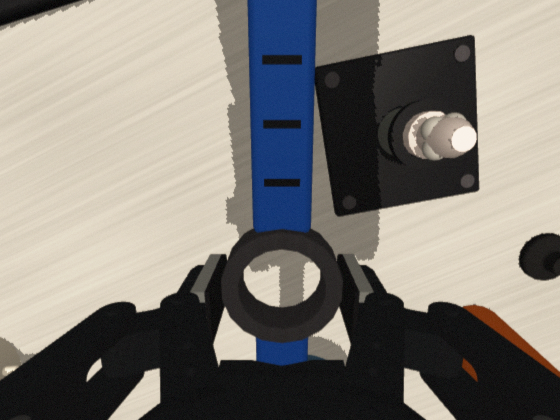

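The arm is held level. The stud's white top shows at (462,138) and the plate's corners are clear. Next I'll measure the stud's axis from this same view.

```bash
python3 - <<'E'
from h import *
im,d,P,T,f,c=load('w5')
w=np.s_[85:190,370:500]; Q=P[w]
Z=Q[...,2]; print('zmax',np.nanpercentile(Z,99.5))
ztop=np.nanpercentile(Z,99)
m=abs(Z-.112)<.0015; q=Q[m]; print('top',m.sum(),'centroid',q.mean(0).round(4),'circ',cv2.minEnclosingCircle((q[:,:2]*1000).astype(np.float32)))
for lo,hi in ((.099,.1),(.101,.1095),(.075,.0795),(.081,.095),(.061,.070)):
    q=Q[(Z>lo)&(Z<hi)]; 
    if len(q)>20: print(lo,hi,len(q),circ(q).round(4))
q=Q[abs(Z-.06)<.002]; print('shoulder',len(q),circ(q).round(4), cv2.minEnclosingCircle((q[:,:2]*1000).astype(np.float32)))
# plate corners by screws
sc=[(332,79),(462,53),(467,181),(349,203)]; r=np.array([ray(u,v,.0125,T,f,c) for u,v in sc]); print('screws',r.mean(0).round(4), np.hypot(*(r-r.mean(0))[:,:2].T).round(4))
print('top px ray',ray(462,138,.112,T,f,c).round(4))
E
```

```text
zmax 0.11266190747652657
top 553 centroid [0.5472 0.003  0.1119] circ ((547.1222534179688, 3.028127670288086), 7.8675217628479)
0.099 0.1 36 [0.5474 0.0034 0.0116]
0.101 0.1095 619 [0.5475 0.0035 0.0096]
0.075 0.0795 55 [ -44.3446 -135.1456  142.3989]
0.081 0.095 594 [0.5476 0.0038 0.0137]
0.061 0.07 327 [0.5498 0.0068 0.0196]
shoulder 1518 [0.5481 0.0043 0.0209] ((547.5094604492188, 3.4064009189605713), 24.264141082763672)
screws [0.548  0.0044 0.0125] [0.0743 0.0743 0.0742 0.0746]
top px ray [0.5466 0.0028 0.112 ]
```

>>> apply_moves:
  translation:
    - [-0.001,0.015,0]
    - [-0.003,0.035,0]
    - [-0.003,0.035,0]
    - [-0.002,0.0307,0]
    - [0,0,0]
    - [0,0,0]
    - [0,0,0]
  dr:
    - [0,0,0]
    - [0,0,0]
    - [0,0,0]
    - [0,0,0]
    - [0,0,0]
    - [0,0,0]
    - [0,0,0]
  fingers: [0.4,0.4,0.4,0.4,0.4,0.4,0.4]

```text
clock: 9.48
tool_pos: [0.5487, 0.0022, 0.1216]
tool_rot: [0.69, -0.69, 0.153, -0.154]
contact_force: [0.1, -0.1, -2.3]
grip_width: 0.59
```

```bash
python3 hub.py w6; python3 - <<'E'
from h import *
im,d,P,T,f,c=load('w6')
Z=P[...,2]; H=np.hypot(P[...,0]-.547,P[...,1]-.003)
q=P[(abs(Z-.112)<.0025)&(H<.02)]; print('stud top',len(q),q.mean(0).round(4),cv2.minEnclosingCircle((q[:,:2]*1000).astype(np.float32)) if len(q) else '')
q=P[(abs(Z-.106)<.003)&(H<.02)]; print('taper',len(q),circ(q).round(4) if len(q)>30 else '')
E
```

```text
tcp [0.5487 0.0022 0.1216] F [ 0.1 -0.1 -2.3] g 0.59
bar top: slope along bar deg 0.03 z at centre 173.2 n 14670 range x -0.108 0.041
hub top n 5933 z 0.1771
outer 453 [0.5479 0.0019 0.0258] rel tcp [-0.0008 -0.0002]
hole 240 [0.5476 0.0021 0.0176] rel tcp [-0.0011 -0.0001]
stud top 0 [nan nan nan] 
taper 0 <stdin>:4: RuntimeWarning: Mean of empty slice.
  ret = um.true_divide(
```

>>> apply_moves:
  translation:
    - [-0.0003,0.001,-0.01]
    - [0,0,-0.02]
    - [0,0,-0.02]
    - [0,0,-0.01]
    - [0,0,-0.002]
    - [0,0,0]
    - [0,0,0]
  dr:
    - [0,0,0]
    - [0,0,0]
    - [0,0,0]
    - [0,0,0]
    - [0,0,0]
    - [0,0,0]
    - [0,0,0]
  fingers: [0.4,0.4,0.4,0.4,0.4,0.4,0.4]

```text
clock: 10.4
tool_pos: [0.5487, 0.0039, 0.0602]
tool_rot: [0.69, -0.69, 0.153, -0.153]
contact_force: [0.9, 0.3, -2.5]
grip_width: 0.592
```

```bash
python3 hub.py w7; python3 - <<'E'
from h import *
im,d,P,T,f,c=load('w7')
Z=P[...,2]; H=np.hypot(P[...,0]-.547,P[...,1]-.003)
q=P[(abs(Z-.112)<.0025)&(H<.0125)]; print('stud top',len(q),q.mean(0).round(4),cv2.minEnclosingCircle((q[:,:2]*1000).astype(np.float32)))
print(np.histogram(Z[H<.015],bins=np.arange(.05,.12,.004)))
cv2.imwrite('pics/w7c.png',cv2.resize(im[200:380,180:400],None,fx=3,fy=3))
E
```

```text
tcp [0.5487 0.0039 0.0602] F [ 0.9  0.3 -2.5] g 0.592
bar top: slope along bar deg 0.09 z at centre 111.8 n 14749 range x -0.108 0.04
hub top n 5934 z 0.1157
outer 444 [0.5478 0.0038 0.0258] rel tcp [-0.0008 -0.0001]
hole 236 [0.5476 0.0038 0.0176] rel tcp [-0.0011 -0.0001]
stud top 956 [0.5465 0.004  0.1116] ((546.7893676757812, 3.9754066467285156), 8.162910461425781)
(array([  0,   0,   0,   0,   0,   1,   0,   0,   1,  14,  59,  25, 203,
       449, 373, 921,   0]), array([0.05 , 0.054, 0.058, 0.062, 0.066, 0.07 , 0.074, 0.078, 0.082,
       0.086, 0.09 , 0.094, 0.098, 0.102, 0.106, 0.11 , 0.114, 0.118]))
```

View pics/w7c.png

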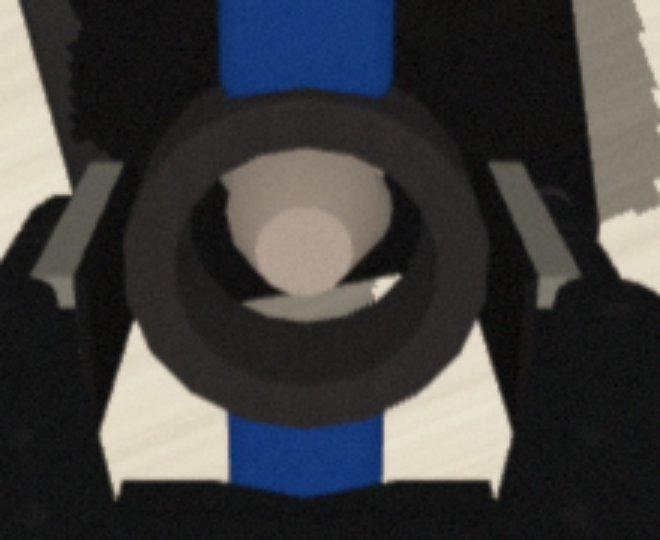

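>>> apply_moves:
  translation:
    - [-0.0009,0.0001,0]
    - [0,0,-0.005]
    - [0,0,-0.005]
    - [0,0,-0.005]
    - [0,0,-0.005]
    - [0,0,-0.004]
    - [0,0,0]
  dr:
    - [0,0,0]
    - [0,0,0]
    - [0,0,0]
    - [0,0,0]
    - [0,0,0]
    - [0,0,0]
    - [0,0,0]
  fingers: [0.4,0.4,0.4,0.4,0.4,0.4,0.4]

```text
clock: 11.32
tool_pos: [0.5473, 0.004, 0.0353]
tool_rot: [0.69, -0.69, 0.153, -0.153]
contact_force: [0.7, -0.5, -1.5]
grip_width: 0.592
```

>>> apply_moves:
  translation:
    - [0,0,-0.003]
    - [0,0,-0.003]
    - [0,0,-0.003]
    - [0,0,-0.002]
    - [0,0,-0.001]
    - [0,0,0]
  dr:
    - [0,0,0]
    - [0,0,0]
    - [0,0,0]
    - [0,0,0]
    - [0,0,0]
    - [0,0,0]
  fingers: [0.4,0.4,0.4,0.4,0.4,0.4]

```text
clock: 12.08
tool_pos: [0.5475, 0.004, 0.0236]
tool_rot: [0.69, -0.69, 0.153, -0.153]
contact_force: [-0.3, -0.0, -1.4]
grip_width: 0.589
```

>>> apply_moves:
  translation:
    - [0,0,-0.001]
    - [0,0,-0.0007]
    - [0,0,0]
    - [0,0,0]
  dr:
    - [0,0,0]
    - [0,0,0]
    - [0,0,0]
    - [0,0,0]
  fingers: [0.4,0.4,0.4,0.4]

```text
clock: 12.58
tool_pos: [0.5475, 0.004, 0.0221]
tool_rot: [0.69, -0.69, 0.153, -0.153]
contact_force: [-2.4, -0.4, 4.4]
grip_width: 0.59
```

```bash
python3 hub.py w8
```

```text
tcp [0.5475 0.004  0.0221] F [-2.4 -0.4  4.4] g 0.59
bar top: slope along bar deg 0.01 z at centre 73.7 n 13899 range x -0.108 0.041
hub top n 4829 z 0.0777
outer 81 [-368.4091  130.0975  391.2095] rel tcp [-368.9567  130.0935]
outer 587 [0.5468 0.0038 0.0251] rel tcp [-0.0008 -0.0002]
```

>>> apply_moves:
  translation:
    - [0,0,0]
    - [0,0,0]
    - [0,0,0]
    - [0,0,0]
    - [0,0,0.01]
    - [0,0,0.03]
    - [0,0,0.04]
    - [0,0,0.04]
    - [0,0,0.03]
    - [0,0,0]
  dr:
    - [0,0,0]
    - [0,0,0]
    - [0,0,0]
    - [0,0,0]
    - [0,0,0]
    - [0,0,0]
    - [0,0,0]
    - [0,0,0]
    - [0,0,0]
    - [0,0,0]
  fingers: [0.8,0.8,0.8,0.8,0.8,0.8,0.9,0.9,0.9,0.9]

```text
clock: 13.88
tool_pos: [0.5483, 0.004, 0.1747]
tool_rot: [0.691, -0.69, 0.151, -0.155]
contact_force: [0.2, -0.5, 0.3]
grip_width: 0.903
```

```bash
python3 - <<'E'
from h import *
im,d,P,T,f,c=shot('wrist','w9')
s=manip.observe(); t=s['tool_pos']; print(t.round(4))
Z=P[...,2]; H=np.hypot(P[...,0]-.547,P[...,1]-.0037)
q=P[(abs(Z-.112)<.0025)&(H<.0125)]; print('stud top',len(q),q.mean(0).round(4),cv2.minEnclosingCircle((q[:,:2]*1000).astype(np.float32)))
m=(abs(Z-.078)<.0022)&(H<.03)&(H>.015); q=P[m]; print('hub',len(q),q[:,2].mean(),cv2.minEnclosingCircle((q[:,:2]*1000).astype(np.float32)))
A=np.c_[q[:,:2]-[.547,.0037],np.ones(len(q))]; print('tilt deg',np.degrees(np.linalg.lstsq(A,q[:,2],rcond=None)[0][:2]).round(2))
cs=np.array([ray(u,v,.078,T,f,c) for u,v in max(cv2.findContours(m.astype(np.uint8),0,1)[0],key=len)[:,0]]); print('outer',circ(cs).round(4))
E
```

```text
[0.5476 0.004  0.1731]
stud top 318 [0.5469 0.0038 0.1117] ((547.2445068359375, 3.8179352283477783), 8.1736478805542)
hub 1338 0.0777498232933856 ((547.5511474609375, 3.5103302001953125), 25.810714721679688)
tilt deg [ 0.12 -0.02]
outer [0.5472 0.0036 0.0251]
```

View pics/w9.png

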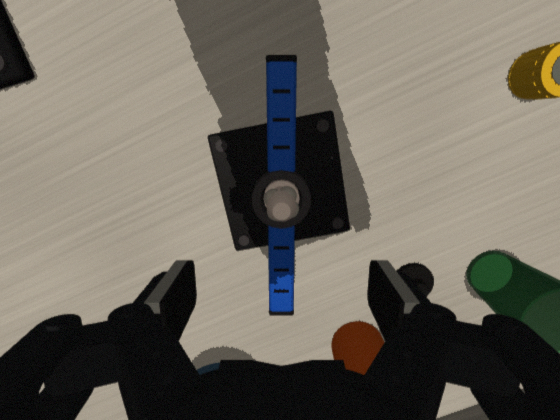

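The arm is seated: the hub top is at 77.7 mm, level and centred on the stud, with its ring at (281,198) in the view. Next I'll go above the cap that is farther from the base.

>>> apply_moves:
  translation:
    - [0.001,0.02,0]
    - [0.001,0.035,0]
    - [0.001,0.04,0]
    - [0.001,0.04,0]
    - [0.001,0.04,0]
    - [0,0.04,0]
    - [0,0.035,0]
    - [0,0.0185,0]
    - [0,0,0]
    - [0,0,0]
  dr:
    - [0,0,3]
    - [0,0,4]
    - [0,0,4]
    - [0,0,4]
    - [0,0,4]
    - [0,0,4]
    - [0,0,2]
    - [0,0,0]
    - [0,0,0]
    - [0,0,0]
  fingers: [0.9,0.9,0.9,0.9,0.9,0.9,0.9,0.9,0.9,0.9]

```text
clock: 15.18
tool_pos: [0.5524, 0.2717, 0.1716]
tool_rot: [-0.707, 0.707, -0.0, 0.0]
contact_force: [-0.8, -0.5, 0.9]
grip_width: 0.898
```

```bash
python3 - <<'E'
from h import *
im,d,P,T,f,c=shot('wrist','w10')
s=manip.observe(); t=s['tool_pos']; print(t.round(4),s['tool_rot'],s['joint_pos'][5])
Z=P[...,2]; H=np.hypot(P[...,0]-.553,P[...,1]-.2725)
m=(abs(Z-.045)<.0025)&(H<.035); q=P[m]; print('cap top',len(q),q.mean(0).round(4),cv2.minEnclosingCircle((q[:,:2]*1000).astype(np.float32)))
k=max(cv2.findContours(m.astype(np.uint8),0,1)[0],key=len)[:,0]
cs=np.array([ray(u,v,.045,T,f,c) for u,v in k]); print('outer',circ(cs).round(4),'px',k.mean(0))
E
```

```text
[0.5525 0.2715 0.1718] [-7.07038848e-01  7.07174415e-01 -5.66600759e-04  3.06027888e-04] -1.2200542349811587
cap top 1792 [0.5529 0.275  0.0452] ((553.67333984375, 274.74163818359375), 23.29853057861328)
outer [0.5533 0.275  0.0226] px [285.23134328 194.53731343]
```

>>> apply_moves:
  translation:
    - [0.0012,0.0033,-0.01]
    - [0,0,-0.03]
    - [0,0,-0.04]
    - [0,0,-0.04]
    - [0,0,-0.035]
    - [0,0,-0.025]
    - [0,0,-0.015]
    - [0,0,-0.0045]
    - [0,0,0]
    - [0,0,0]
  dr:
    - [0,0,0]
    - [0,0,0]
    - [0,0,0]
    - [0,0,0]
    - [0,0,0]
    - [0,0,0]
    - [0,0,0]
    - [0,0,0]
    - [0,0,0]
    - [0,0,0]
  fingers: [0.85,0.85,0.85,0.85,0.85,0.85,0.85,0.85,0.85,0.8]

```text
clock: 16.48
tool_pos: [0.5541, 0.276, -0.0267]
tool_rot: [0.707, -0.707, -0.0, -0.001]
contact_force: [-0.1, 0.4, 0.8]
grip_width: 0.803
```

```bash
python3 tips.py w11 3; python3 - <<'E'
from h import *
im,d,P,T,f,c=load('w11')
Z=P[...,2]; H=np.hypot(P[...,0]-.553,P[...,1]-.275)
m=(abs(Z-.045)<.0025)&(H<.03); print('cap top',m.sum(),cv2.minEnclosingCircle((P[m][:,:2]*1000).astype(np.float32)))
E
```

```text
clk 16.48 tcp [ 0.5541  0.276  -0.0267] F [-0.1  0.4  0.8] g 0.803
- tip y(tool) -45.9 world z 8.950321017716062 inner 22.1 outer 46.3
+ tip y(tool) -45.1 world z 5.628107640397811 inner 17.7 outer 40.1
cap top 10997 ((553.2723999023438, 274.9581604003906), 23.60642433166504)
```

>>> apply_moves:
  translation:
    - [0,-0.0008,0]
    - [0,0,0]
    - [0,0,0]
    - [0,0,0]
    - [0,0,0]
    - [0,0,0]
    - [0,0,0]
    - [0,0,0]
  dr:
    - [0,0,0]
    - [0,0,0]
    - [0,0,0]
    - [0,0,0]
    - [0,0,0]
    - [0,0,0]
    - [0,0,0]
    - [0,0,0]
  fingers: [0.7,0.5,0.35,0.35,0.35,0.35,0.35,0.35]
  newtons: 90

```text
clock: 17.52
tool_pos: [0.5539, 0.275, -0.0267]
tool_rot: [0.707, -0.707, -0.0, -0.0]
contact_force: [-1.3, -1.1, 8.0]
grip_width: 0.521
```

>>> apply_moves:
  translation:
    - [0,0,0]
    - [0,0,0.01]
    - [0,0,0.03]
    - [0,0,0.04]
    - [0,0,0.04]
    - [0,0,0.02]
    - [0,0,0]
    - [0,0,0]
  dr:
    - [0,0,0]
    - [0,0,0]
    - [0,0,0]
    - [0,0,0]
    - [0,0,0]
    - [0,0,0]
    - [0,0,0]
    - [0,0,0]
  fingers: [0.35,0.35,0.35,0.35,0.35,0.35,0.35,0.35]

```text
clock: 18.52
tool_pos: [0.5532, 0.2748, 0.1116]
tool_rot: [-0.707, 0.707, -0.0, -0.0]
contact_force: [-0.1, -0.1, -0.9]
grip_width: 0.521
```

```bash
cat > cap.py <<'E'
from h import *
import sys
s=manip.observe(); t=s['tool_pos']; print('clk',round(s['clock'],2),t.round(4),'F',np.round(s['contact_force'],1),'g',s['grip_width'])
im,d,P,T,f,c=shot('wrist',sys.argv[1])
Z=P[...,2]; H=np.hypot(P[...,0]-t[0],P[...,1]-t[1]); zt=np.nanmedian(Z[(H<.008)&(Z>t[2]+.04)])
m=(abs(Z-zt)<.002)&(H<.026); q=P[m]
A=np.c_[q[:,:2]-t[:2],np.ones(len(q))]; k=np.linalg.lstsq(A,q[:,2],rcond=None)[0]
cs=np.array([ray(u,v,zt,T,f,c) for u,v in max(cv2.findContours(m.astype(np.uint8),0,1)[0],key=len)[:,0]]); cc=circ(cs)
print('cap top z',round(zt,4),'rel tcp z',round(zt-t[2],4),'tilt deg',np.degrees(k[:2]).round(2),'centre',cc.round(4),'rel',(cc[:2]-t[:2]).round(4))
E
python3 cap.py w12
```

```text
clk 18.52 [0.5532 0.2748 0.1116] F [-0.1 -0.1 -0.9] g 0.5208958550149019
cap top z 0.1838 rel tcp z 0.0722 tilt deg [0.03 0.02] centre [0.5521 0.2744 0.0231] rel [-0.0011 -0.0004]
```

>>> apply_moves:
  translation:
    - [0.005,-0.015,0.005]
    - [0.01,-0.03,0]
    - [0.01,-0.035,0]
    - [0.01,-0.035,0]
    - [0.01,-0.035,0]
    - [0.01,-0.0206,0]
    - [0,0,0]
    - [0,0,0]
  dr:
    - [0,0,0]
    - [0,0,0]
    - [0,0,0]
    - [0,0,0]
    - [0,0,0]
    - [0,0,0]
    - [0,0,0]
    - [0,0,0]
  fingers: [0.35,0.35,0.35,0.35,0.35,0.35,0.35,0.35]

```text
clock: 19.58
tool_pos: [0.6084, 0.1049, 0.1172]
tool_rot: [0.707, -0.707, 0.0, 0.0]
contact_force: [-0.4, 0.1, -0.3]
grip_width: 0.526
```

```bash
python3 cap.py w13; python3 - <<'E'
from h import *
im,d,P,T,f,c=load('w13')
Z=P[...,2]; H=np.hypot(P[...,0]-.547,P[...,1]-.0037)
q=P[(abs(Z-.112)<.0025)&(H<.02)]; print('stud top',len(q),q.mean(0).round(4),cv2.minEnclosingCircle((q[:,:2]*1000).astype(np.float32)))
m=(abs(Z-.078)<.0022)&(H<.03)&(H>.015); q=P[m]; print('hub',len(q),q[:,2].mean(),cv2.minEnclosingCircle((q[:,:2]*1000).astype(np.float32)))
E
```

```text
clk 19.57 [0.6084 0.1049 0.1172] F [-0.4  0.1 -0.3] g 0.5259659429573005
cap top z 0.1894 rel tcp z 0.0721 tilt deg [0.08 0.04] centre [0.6073 0.1044 0.0231] rel [-0.0011 -0.0005]
stud top 672 [0.5473 0.0047 0.1116] ((547.314697265625, 4.70377254486084), 8.097744941711426)
hub 2142 0.07762754118595387 ((547.4522094726562, 3.895751476287842), 26.0471134185791)
```

View pics/w13.png

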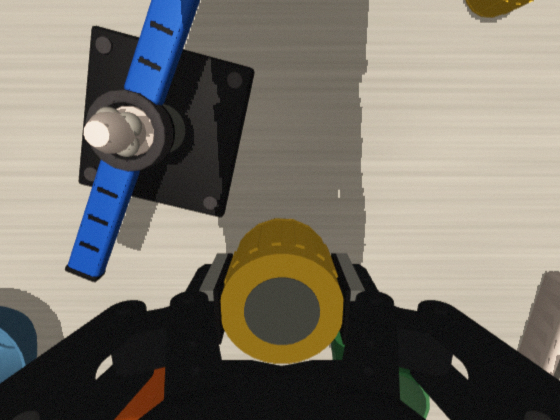

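>>> apply_moves:
  translation:
    - [-0.01,-0.015,0]
    - [-0.015,-0.025,0]
    - [-0.015,-0.025,0]
    - [-0.015,-0.025,0]
    - [-0.0053,-0.0105,0]
    - [0,0,-0.015]
    - [0,0,-0.015]
    - [0,0,-0.004]
    - [0,0,0]
    - [0,0,0]
  dr:
    - [0,0,0]
    - [0,0,0]
    - [0,0,0]
    - [0,0,0]
    - [0,0,0]
    - [0,0,0]
    - [0,0,0]
    - [0,0,0]
    - [0,0,0]
    - [0,0,0]
  fingers: [0.35,0.35,0.35,0.35,0.35,0.35,0.35,0.35,0.35,0.35]

```text
clock: 20.88
tool_pos: [0.5486, 0.0041, 0.0836]
tool_rot: [0.707, -0.707, -0.0, -0.0]
contact_force: [0.2, -0.9, -0.1]
grip_width: 0.528
```

```bash
python3 cap.py w14
```

```text
clk 20.88 [0.5486 0.0041 0.0836] F [ 0.2 -0.9 -0.1] g 0.527791147984663
cap top z 0.1557 rel tcp z 0.0722 tilt deg [0.09 0.07] centre [0.5474 0.0037 0.0231] rel [-0.0012 -0.0004]
```

>>> apply_moves:
  translation:
    - [-0.0003,0.0001,-0.004]
    - [0,0,-0.004]
    - [0,0,-0.003]
    - [0,0,-0.002]
    - [0,0,0]
    - [0,0,0]
  dr:
    - [0,0,0]
    - [0,0,0]
    - [0,0,0]
    - [0,0,0]
    - [0,0,0]
    - [0,0,0]
  fingers: [0.35,0.35,0.35,0.35,0.35,0.35]

```text
clock: 21.68
tool_pos: [0.5481, 0.004, 0.0705]
tool_rot: [0.707, -0.707, -0.0, -0.0]
contact_force: [0.6, 0.1, -0.0]
grip_width: 0.527
```

>>> apply_moves:
  translation:
    - [0,0,-0.0015]
    - [0,0,-0.0015]
    - [0,0,0]
    - [0,0,0]
  dr:
    - [0,0,0]
    - [0,0,0]
    - [0,0,0]
    - [0,0,0]
  fingers: [0.35,0.35,0.35,0.35]

```text
clock: 22.18
tool_pos: [0.5481, 0.004, 0.0675]
tool_rot: [0.707, -0.707, 0.0, -0.0]
contact_force: [-0.5, -0.4, -1.4]
grip_width: 0.525
```

>>> apply_moves:
  translation:
    - [0,0,0]
    - [0,0,-0.001]
    - [0,0,-0.001]
    - [0,0,-0.001]
    - [0,0,0]
  dr:
    - [0,0,0]
    - [0,0,0]
    - [0,0,0]
    - [0,0,0]
    - [0,0,0]
  fingers: [0.35,0.35,0.35,0.35,0.35]
  newtons: 110

```text
clock: 22.8
tool_pos: [0.5485, 0.004, 0.0651]
tool_rot: [-0.707, 0.707, 0.0, 0.001]
contact_force: [-0.2, 0.7, 7.8]
grip_width: 0.522
```

>>> apply_moves:
  translation:
    - [0,0,-0.002]
    - [0,0,-0.002]
    - [0,0,0]
  dr:
    - [0,0,0]
    - [0,0,0]
    - [0,0,0]
  fingers: [0.35,0.35,0.35]

```text
clock: 23.18
tool_pos: [0.5481, 0.004, 0.0604]
tool_rot: [0.707, -0.707, 0.0, -0.0]
contact_force: [0.3, -0.1, 0.0]
grip_width: 0.522
```

>>> apply_moves:
  translation:
    - [0,0,-0.003]
    - [0,0,-0.003]
    - [0,0,-0.002]
    - [0,0,0]
    - [0,0,0]
  dr:
    - [0,0,0]
    - [0,0,0]
    - [0,0,0]
    - [0,0,0]
    - [0,0,0]
  fingers: [0.35,0.35,0.35,0.35,0.35]

```text
clock: 23.8
tool_pos: [0.5482, 0.004, 0.0525]
tool_rot: [0.707, -0.707, -0.0, -0.0]
contact_force: [0.4, 0.5, -0.2]
grip_width: 0.523
```

```bash
python3 cap.py w15
```

```text
clk 23.8 [0.5482 0.004  0.0525] F [ 0.4  0.5 -0.2] g 0.5232907202368997
cap top z 0.1245 rel tcp z 0.072 tilt deg [0.14 0.02] centre [0.547  0.0035 0.0231] rel [-0.0011 -0.0005]
```

>>> apply_moves:
  translation:
    - [0,0,-0.001]
    - [0,0,-0.001]
    - [0,0,0]
    - [0,0,0]
  dr:
    - [0,0,0]
    - [0,0,0]
    - [0,0,0]
    - [0,0,0]
  fingers: [0.35,0.35,0.35,0.35]

```text
clock: 24.35
tool_pos: [0.5482, 0.004, 0.0514]
tool_rot: [-0.707, 0.707, 0.0, 0.0]
contact_force: [-3.8, -0.9, 10.7]
grip_width: 0.518
```

>>> apply_moves:
  translation:
    - [0,0,-0.001]
    - [0,0,0]
    - [0,0,0]
  dr:
    - [0,0,0]
    - [0,0,0]
    - [0,0,0]
  fingers: [0.35,0.35,0.35]

```text
clock: 24.72
tool_pos: [0.5483, 0.004, 0.0513]
tool_rot: [-0.707, 0.707, 0.001, 0.001]
contact_force: [-7.8, -0.3, 23.2]
grip_width: 0.521
```

>>> apply_moves:
  translation:
    - [0,0,-0.0005]
    - [0,0,0]
    - [0,0,0]
    - [0,0,0]
    - [0,0,0]
  dr:
    - [0,0,0]
    - [0,0,0]
    - [0,0,0]
    - [0,0,0]
    - [0,0,0]
  fingers: [0.35,0.35,0.35,0.35,0.35]

```text
clock: 25.35
tool_pos: [0.5484, 0.004, 0.0513]
tool_rot: [-0.707, 0.707, 0.001, 0.001]
contact_force: [-8.9, -0.3, 29.4]
grip_width: 0.522
```

```bash
python3 cap.py w16; python3 - <<'E'
from h import *
im,d,P,T,f,c=load('w16')
Z=P[...,2]; H=np.hypot(P[...,0]-.547,P[...,1]-.0037)
m=(abs(Z-.078)<.0025)&(H<.028)&(H>.0235); print('hub rim z',m.sum(),Z[m].mean().round(4))
b=(im[...,0].astype(int)-im[...,2]>40)&(H<.115)&(abs(Z-.074)<.01); q=P[b]; A=np.c_[q[:,:2]-[.547,.0037],np.ones(len(q))]; k=np.linalg.lstsq(A,q[:,2],rcond=None)[0]; print('bar tilt',np.degrees(k[:2]).round(2),'z',k[2].round(4))
a,*_=shot('side','side1')
cv2.imwrite('pics/fin.png',np.hstack([cv2.resize(a[150:270,230:370],(467,400),interpolation=cv2.INTER_CUBIC),im[130:420:1,100:420][:400]][0:1]))
print(manip.observe()['contact_force'])
E
```

```text
clk 25.35 [0.5484 0.004  0.0513] F [-8.9 -0.3 29.4] g 0.5222396490711729
cap top z 0.1234 rel tcp z 0.0722 tilt deg [ 0.04 -0.03] centre [0.5471 0.0036 0.0231] rel [-0.0013 -0.0004]
hub rim z 597 0.0773
bar tilt [1.26 2.7 ] z 0.0736
[-8.62336538  0.82515577 28.76228931]
```

View pics/w16.png

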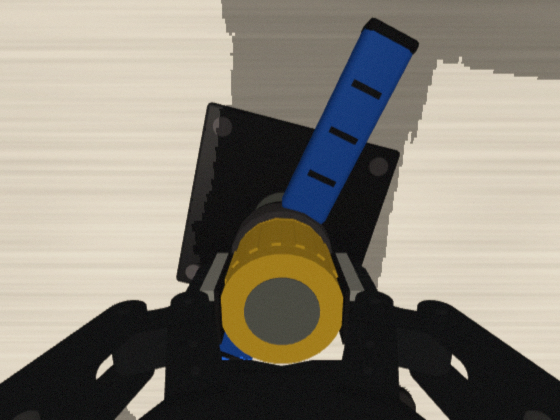

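View pics/fin.png

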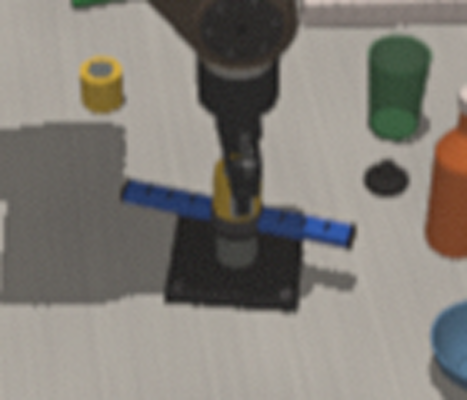

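The wrist view shows the cap (grey disc at (282,311)) down on the hub, with the bar clear. The side crop shows the arm level on the carrier and the other things in place. My bar-tilt fit probably included side faces, so I'll recheck along the centre line before handing in.

```bash
python3 - <<'E'
from h import *
im,d,P,T,f,c=load('w16')
X=P-[.547,.0037,0]; a=X[...,0]*-.9063+X[...,1]*.4226; l=X[...,0]*.4226+X[...,1]*.9063
ok=True
for lo in range(30,110,15):
    m=(a*1000>lo)&(a*1000<lo+15)&(abs(l)<.007); z=np.nanmedian(P[...,2][m]); print(lo,m.sum(),z.round(4)); ok&=abs(z-.074)<.0025
print(ok)
s=manip.observe(); print(s['clock'],s['contact_force'])
if ok: print(manip.sign_off())
E
```

```text
30 884 0.074
45 955 0.0739
60 1060 0.074
75 1159 0.074
90 1240 0.0739
105 882 0.074
True
25.45 [-8.62336538  0.82515577 28.76228931]
the job is handed in; nothing more can be done
None
```

The wash arm is on the carrier, and the yellow cap is clicked home on the stud. I handed the job in at 25.5 s with the gripper still holding the cap and pressing down with about 29 N.

- **Choice of parts:** I used the carrier with the 130 mm plate and 60 mm shoulder, since the other one was larger. I took the cap farther from the base (about 0.61 m, against 0.51 m for the other).
- **Wash arm:** After I let go, the hub's top measured 77.7 mm (78 mm expected). It was level and centred on the stud to within about 0.5 mm.
- **Cap:** The force rose to about 8 N at the balls, fell to 0, then rose again when the rim landed. The cap's top is at 123.4 mm (123 mm expected), with under 0.1° of tilt.
- **What disagreed:**
  - The finger ends are about 40 mm behind the reported TCP, so my first grasp closed in the air above the hub. I corrected this from the depth image.
  - My first bar-tilt fit at the end gave 1–3°. That fit had probably included the bar's side faces. Measured along the centre line, the visible bar is level at 74 mm.
  - About 9 N of sideways force remains in the final push.
- **Other things:** None of my moves touched them, and those in view in the last pictures look undisturbed. I did not measure their positions again.

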